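# Pack the gift box with the finished biscuits

### The arm

A 6-joint arm with a two-finger parallel gripper is mounted at the origin on the work surface. World frame = base frame: x ahead of the robot, y to its left, z up, the work surface at z = 0. Lengths are in m, angles in rad, forces in N, time in s.
With the tool pointing down it reaches from about 0.375 to 0.825 m from the base axis. Payload 5.5 kg.
Tool frame: the origin (TCP) lies midway between the tips of the shut fingers; the grasp point (between the pads) lies 19 mm behind it; z points along the fingers, y is the line along which they close (so a half turn about z gives the same grasp; the last joint's range is limited). The gripper opens to 85 mm and grips with 20 to 120 N. Pads are 22 mm wide; open, the fingers measure 114 mm over their backs; the gripper's body (76 mm by 85 mm) begins 54 mm behind the grasp point. The pads swing forward as they close: fully open they stand 13 mm farther back than shut.
Start: joints at [-1.301, 0.314, -0.047, 1.21, 0, 1.571], TCP at [0.16, -0.578, 0.231] pointing down, gripper open.
Joint ranges: [-2.67, 2.67], [-0.69, 1.73], [-1.03, 1.25], [-2.08, 2.16], [-1.42, 1.45], [-3.14, 3.14]. Speed limits (rad/s): [2.39, 2.39, 3.01, 3.14, 3.14, 3.14].

### API

Orientations are given as a 3x3 rotation matrix whose columns are the frame's x, y, z axes.
In Python, from cell import r gives the robot as it stands.
- The arm moves only by the tool carry_out, never from a script. Its argument "plan" is a list of rows, each a list of 2 entries, a list of its own where there are three numbers: the shift along the world's x, y, z in cm, then the turn about the world's z in rad. A call has exactly 8 rows; each row shifts and turns the commanded pose from where the row before left it; what a row does not reach is not made up. A row lasts 1/12 s, in which the tool goes at most 41.7 mm and 7.16 degrees, less where a joint would pass 70% of its speed; a pose out of reach is approached as far as the arm can. A call is refused whole if a number of a shift passes 4.17 or a number of a turn 0.125, either way. A call with a gripper value outside its range is refused whole. "grip" is the closure, from -1 (fully open) to 1 (shut), set as the call begins (left out, the last holds). The fingers move at their own pace and stop on an object; the grip force is fixed at half the most. Time passes only in rows, so rows that do not move let the fingers close, or fill a call up. It gives the time, the measured TCP pose, the force, the opening and the grip force at its end, in the units of the state.
- r.get_state(): the state, without advancing time (a new reading comes with each control period).
- r.snapshot(name): name is "scene" or "top" or "wrist"; returns the picture (400x640x3 uint8, red, green, blue); there is no depth.
- r.camera_info(name): a dict with "camera_matrix" (3x3 intrinsics, pixels), "cam_to_world" (4x4, takes a point from camera to world coordinates). Camera axes: x right, y up, looking along -z (the intrinsics and any distortion apply to the point x, -y, -z); pixel columns grow to the right and rows downward; lengths in m; the calibration is good to about 2 mm. A picture is of the moment at which its call begins: read the wrist's pose just before it. camera_info takes no time and is no camera call; for the wrist camera it gives the pose at the moment of the call.
- r.sign_off(): hands the job in; it is judged then, once.
The state is a dict: "time": time; "joints": joint angles; "qvel": joint speeds; "joint_torque": joint torques, N m; "eef_pos": TCP position; "orientation": TCP orientation; "force": force on the tool from outside, world axes, zero at the start; "ft_torque": the same for the moment, N m; "width": finger opening in m; "gripper_force": force on a finger pad.
Only numpy, scipy, OpenCV 4.12 (cv2) and the standard library are available. Lean on these libraries where they do the work, as an engineer would, in place of code of your own. Each camera call takes 0.05 s, during which the arm holds its last target. There are 200 camera calls.

### The job

Pack the gift box: take the four finished biscuits, the ones with piped lines on top, from the baking tray and set each one down flat inside the nest of its own shape, turned to fit (round, square, bar and heart). Leave the two plain biscuits without lines where they lie on the tray, and set the finished ones down rather than letting them fall.

Things in the scene. Friction and masses are not known exactly. Their poses are not given: they have to be found in the camera images.
- round_piped_c (a point): Round dark-chocolate biscuit WITH piped cream-white zigzag lines on top, 52 mm across, 20 mm thick, about 45 g. This point is on its axis, half-way up (10 mm above its underside); z up. All six biscuits lie flat on a fixed bare aluminium tray, 300 x 400 mm, its floor 2 mm above the bench, its rim 20 mm high.
- square_piped_c (a point): Square white-chocolate biscuit WITH piped dark zigzag lines on top, 48 x 48 mm, 20 mm thick, lies flat on the baking tray; about 45 g. This point is its centre, half-way up; x and y are square to its sides, z is up.
- bar_piped_c (a point): Bar-shaped milk-chocolate (mid-brown) biscuit WITH piped cream-white zigzag lines on top, 70 mm long (along its x) and 28 mm wide (along its y), 20 mm thick, lies flat on the baking tray; about 45 g. This point is its centre, half-way up; z is up.
- heart_piped_c (a point): Heart-shaped pink biscuit WITH piped cream-white zigzag lines on top, 20 mm thick, flat on the tray; about 45 g. This point is half-way up, midway between the two lobes, where the heart is widest: 56 mm along its y, the best place to grip it. Its x points away from the tip: the lobes reach 15 mm along +x, the tip 34 mm along -x; z is up.
- round_plain_c (a point): Look-alike: round dark-chocolate biscuit WITHOUT any lines on top (plain, not yet decorated), otherwise the same as the round piped one, 52 mm across, 20 mm thick, on the same tray. This point is on its axis, half-way up. It stays where it lies.
- square_plain_c (a point): Look-alike: square white-chocolate biscuit WITHOUT any lines on top (plain, not yet decorated), otherwise the same as the square piped one, 48 x 48 mm, 20 mm thick, on the same tray. This point is its centre, half-way up; x and y are square to its sides. It stays where it lies.
- round_nest (a point): Round nest in the gift box (brown, open, 230 x 230 mm, walls 4 mm thick, 18 mm high), which holds four fixed gold 102 mm squares in two rows, 104 mm apart. Each has a dark floor inside a rounded gold lip, 6 mm wide, 5 mm above that floor, 7 mm clear all round its biscuit. This point: centre of the floor, 6 mm above the bench; z up, x, y square to the box walls, the nearest 59 mm away.
- square_nest (a point): Nest with a square outline in the same gift box, same lip (5 mm high, 7 mm clear all round the biscuit). This point is the centre of its floor, 6 mm above the bench; x and y are square to its sides. Fixed.
- bar_nest (a point): Nest with a long rectangular outline in the same gift box, same lip (5 mm high, 7 mm clear all round the biscuit). This point is the centre of its floor, 6 mm above the bench; x lies along its length. Fixed.
- heart_nest (a point): Heart-shaped nest in the same gift box, lip as the others. This point is on its floor, 6 mm above the bench, midway between the lobes where the outline is widest: the heart biscuit's own point belongs 10 mm above it. Its x points away from the tip of the outline, as the biscuit's x must. The point lies 9 mm along +x from the middle of its gold square. Fixed.
There are look-alikes about, which are no part of the job. What is shaped like the part that bears round_nest but blue or purple is not meant.

How it is judged:
At the end, for the whole second after the job is handed in: Each piped biscuit rests flat (within 0.06 rad) on the floor of the nest of its own shape, not up on the lip, its point within 12 mm sideways and 12 mm above the nest's; the heart turned as its nest (0.5 rad); all at rest; both plain biscuits lie flat within 20 mm of where they began (horizontal distance between round_piped_c and round_nest below 0.012 m and z of round_piped_c in the frame of round_nest below 0.012 m and angle between each of round_piped_c, square_piped_c, bar_piped_c, heart_piped_c, round_plain_c, square_plain_c's own z axis and vertical below 0.06 rad and linear speed of each of round_piped, square_piped, bar_piped, heart_piped below 0.02 m/s and horizontal distance between square_piped_c and square_nest below 0.012 m and z of square_piped_c in the frame of square_nest below 0.012 m and horizontal distance between bar_piped_c and bar_nest below 0.012 m and z of bar_piped_c in the frame of bar_nest below 0.012 m and horizontal distance between heart_piped_c and heart_nest below 0.012 m and z of heart_piped_c in the frame of heart_nest below 0.012 m and angle between the x axis of heart_piped_c and the x axis of heart_nest, either way round below 0.5 rad and distance of each of round_plain_c, square_plain_c from where it was at the start of the episode below 0.02 m); the robot touches nothing.
It fails at once if the round piped biscuit is let fall (moves faster than 0.7 m/s while no finger touches it, a drop of about 25 mm) (linear speed of round_piped above 0.7 m/s and contact force between round_piped and the fingers below 0.05 N).
It fails at once if the square piped biscuit is let fall (moves faster than 0.7 m/s while no finger touches it, a drop of about 25 mm) (linear speed of square_piped above 0.7 m/s and contact force between square_piped and the fingers below 0.05 N).
It fails at once if the bar piped biscuit is let fall (moves faster than 0.7 m/s while no finger touches it, a drop of about 25 mm) (linear speed of bar_piped above 0.7 m/s and contact force between bar_piped and the fingers below 0.05 N).
It fails at once if the heart piped biscuit is let fall (moves faster than 0.7 m/s while no finger touches it, a drop of about 25 mm) (linear speed of heart_piped above 0.7 m/s and contact force between heart_piped and the fingers below 0.05 N).
It also fails if it takes over 112 s, if anything falls off the work surface, if the arm or the gripper's body presses on something with over 40 N, if the wrist force passes 120 N, or if a joint passes its speed limit or range.

## Working session

There is one attempt and no reset: what is moved stays moved. The work goes in short steps, Python scripts to look and compute and a tool call to move; the robot and the scene stay as the last step left them, time stands still between calls to the robot, and variables do not carry over. Pictures are saved under pics/ and viewed, at most 17 in all, crops included, and the job is handed in when it is done.

Besides the shell and the picture viewer there is one more tool, called as a command line: name --argument value ..., lists and objects as JSON in quotes. carry_out: Moves the arm, as the interface text tells. Its arguments: {"type":"object","properties":{"plan":{"type":"array","items":{"type":"array"}},"grip":{"type":"number"}},"required":["plan"]}

```bash
mkdir -p pics; ls; python3 - <<'E'
from cell import r
import cv2
for n in("top","scene"):
    cv2.imwrite(f"pics/{n}0.png",r.snapshot(n)[:,:,::-1])
    print(r.camera_info(n))
s=r.get_state();print(s["time"],s["eef_pos"],s["orientation"],s["width"])
E
```

```text
pics
{'camera_matrix': array([[425.76596403,   0.        , 316.41003361],
       [  0.        , 425.76596403, 202.64518841],
       [  0.        ,   0.        ,   1.        ]]), 'cam_to_world': array([[ 2.58244491e-03,  9.96118946e-01, -8.79794056e-02,
         3.65313847e-01],
       [-9.99735227e-01,  5.60098403e-04, -2.30035257e-02,
         4.76103082e-02],
       [-2.28649707e-02,  8.80155164e-02,  9.95856647e-01,
         1.27513205e+00],
       [ 0.00000000e+00,  0.00000000e+00,  0.00000000e+00,
         1.00000000e+00]])}
{'camera_matrix': array([[427.89514723,   0.        , 317.11787797],
       [  0.        , 427.89514723, 199.08646281],
       [  0.        ,   0.        ,   1.        ]]), 'cam_to_world': array([[ 0.82858923, -0.34613117,  0.44003762,  0.86123963],
       [ 0.55985501,  0.51438532, -0.64959227, -0.5450834 ],
       [-0.00150477,  0.78460242,  0.6199974 ,  0.61925984],
       [ 0.        ,  0.        ,  0.        ,  1.        ]])}
0.1 [ 0.15978971 -0.57779114  0.23051597] [[ 9.63831197e-01  2.66513169e-01 -3.94178010e-04]
 [ 2.66513459e-01 -9.63830029e-01  1.50017293e-03]
 [ 1.98952377e-05 -1.55096721e-03 -9.99998797e-01]] 0.08564224305760224
```

View pics/top0.png

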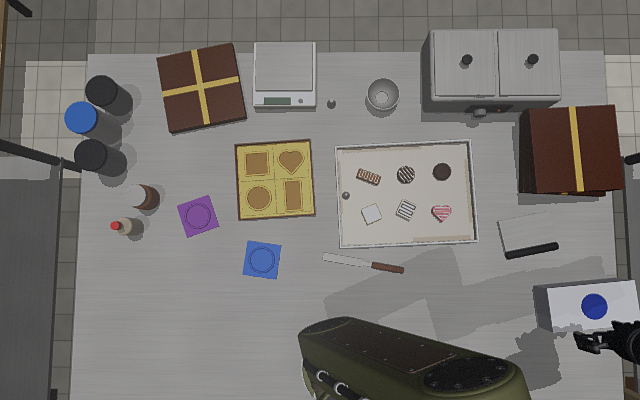

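View pics/scene0.png

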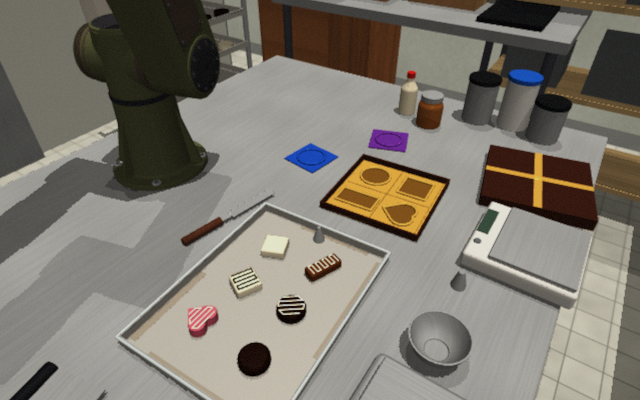

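Top view candidates: piped bar (369,176), round piped (406,174), square piped (405,210) and heart (441,213). The plain look-alikes are the round at (442,172) and the square at (372,214). The gift box is at (275,180); the blue (262,260) and purple (198,216) mats are decoys. I'll check this in enlarged crops.

```bash
python3 - <<'E'
import cv2
im=cv2.imread("pics/top0.png")
def crop(x0,y0,w,h,s,n,g):
    c=cv2.resize(im[y0:y0+h,x0:x0+w],None,fx=s,fy=s,interpolation=cv2.INTER_CUBIC)
    for x in range(x0,x0+w,g): cv2.putText(c,str(x),((x-x0)*s,8),0,.35,(0,0,255));cv2.line(c,((x-x0)*s,10),((x-x0)*s,16),(0,0,255))
    for y in range(y0,y0+h,g): cv2.putText(c,str(y),(0,(y-y0)*s+4),0,.35,(0,0,255))
    cv2.imwrite(n,c)
crop(350,155,110,75,7,"pics/tray.png",10)
crop(230,135,90,90,6,"pics/box.png",10)
E
```

```text
(no output)
```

View pics/tray.png

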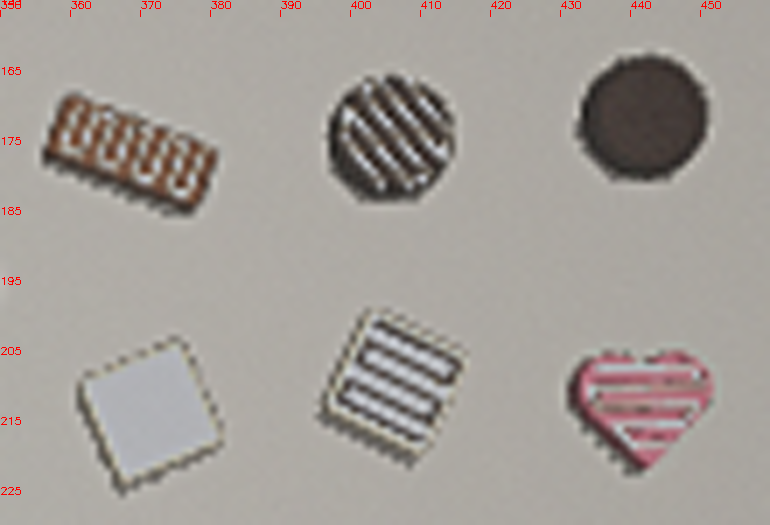

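View pics/box.png

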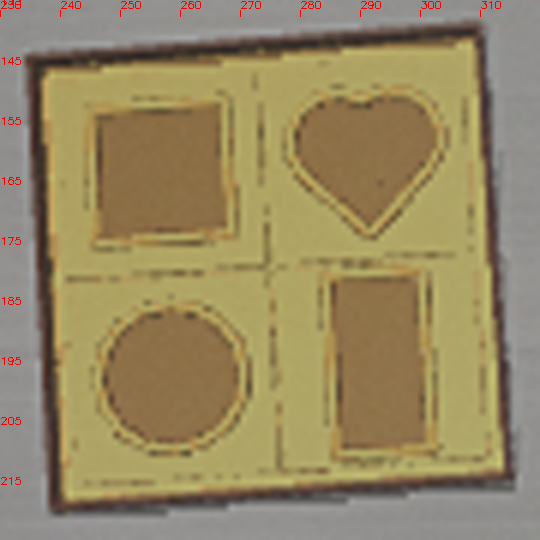

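The crops show white lines on the bar, round and heart, and dark lines on the square at (405,210). The round at (442,172) and the square at (372,214) are plain, so the choice holds. In the box the nests are: square top left, heart top right, round bottom left, bar bottom right. Next step is the poses.

```bash
cat > h.py <<'E'
import numpy as np,cv2
from cell import r
def ray(n,px,z,info=None):
    i=info or r.camera_info(n);K=i["camera_matrix"];T=i["cam_to_world"]
    px=np.atleast_2d(np.asarray(px,float))
    d=np.c_[(px[:,0]-K[0,2])/K[0,0],-(px[:,1]-K[1,2])/K[1,1],-np.ones(len(px))]@T[:3,:3].T
    return T[:3,3]+d*((z-T[2,3])/d[:,2])[:,None]
E
python3 - <<'E'
from h import *
np.set_printoptions(precision=4,suppress=True)
im=cv2.imread("pics/top0.png")
def cr(p,x0,y0,s): return (np.array(p,float)+.5)/s-.5+[x0,y0]
T=lambda p,z=.022: ray("top",cr(p,350,155,7),z)
B=lambda p,z: ray("top",cr(p,230,135,6),z)
def quad(n,P):
    e=P[1]-P[0];f=P[3]-P[0]
    print(n,P.mean(0)[:2],"e",np.linalg.norm(e),np.degrees(np.arctan2(e[1],e[0])),"f",np.linalg.norm(f),np.degrees(np.arctan2(f[1],f[0])))
quad("bar",T([(68,93),(217,152),(194,207),(45,150)]))
quad("sq",T([(370,310),(468,352),(420,452),(323,405)]))
H=T([(580,388),(712,388),(646,352),(643,468)]);print("heart",H[:,:2])
Rr=T([(334,137),(456,137),(392,76),(392,195)]);print("round",Rr[:,:2])
quad("box",B([(28,57),(479,24),(513,475),(54,513)],.018))
# dark floors
b,g,rr=[im[:,:,k].astype(int) for k in range(3)]
m=np.zeros(im.shape[:2],np.uint8);m[143:217,238:312]=1
print(im[160,257],im[150,257],im[197,258])
f=((abs(im.astype(int)-im[160,257].astype(int)).sum(2)<45)&(m>0)).astype(np.uint8)
n,l,st,c=cv2.connectedComponentsWithStats(f)
for k in range(1,n):
    if st[k,4]>100:
        ys,xs=np.where(l==k);P=ray("top",np.c_[xs,ys],.006)[:,:2]
        rc=cv2.minAreaRect((P*1e4).astype(np.float32))
        print(c[k],st[k,4],"cen",P.mean(0),"rect",np.array(rc[0])/1e4,np.array(rc[1])/1e4,rc[2])
# dark rounds
for (x,y) in [(392,174),(441,172)]:
    pass
E
```

```text
bar [ 0.5552 -0.077 ] e 0.06766612971893447 -111.977800543882 f 0.0263281084769794 157.96659837445537
sq [ 0.458  -0.1868] e 0.04437111816228709 -113.5068628443467 f 0.044876019355579055 153.19169830484364
heart [[ 0.4546 -0.2638]
 [ 0.4546 -0.3187]
 [ 0.4697 -0.2917]
 [ 0.4211 -0.2893]]
round [[ 0.5609 -0.1627]
 [ 0.5608 -0.214 ]
 [ 0.5869 -0.1875]
 [ 0.5361 -0.1867]]
box [0.5477 0.2028] e 0.22728086321671656 -85.91218565021106 f 0.229833241715181 -175.6531712534465
[ 67 110 139] [ 98 163 177] [ 71 112 142]
[290.8792 159.7978] 356 cen [0.6075 0.1545] rect [0.6087 0.156 ] [0.0695 0.0682] 56.80030059814453
[256.5361 163.4126] 429 cen [0.5966 0.2586] rect [0.5959 0.2587] [0.0705 0.0637] 0.9855556488037109
[292.8284 194.8971] 408 cen [0.5008 0.1478] rect [0.501  0.1482] [0.0867 0.0441] 4.077898025512695
[258.445  197.4297] 391 cen [0.4931 0.2513] rect [0.4929 0.2526] [0.0695 0.0665] 0.05188111215829849
```

carry_out --plan '[[[1.23,1.2,0],0.117],[[1.23,1.2,0],0.117],[[1.23,1.2,0],0.117],[[1.23,1.2,0],0.117],[[1.23,1.2,0],0.117],[[1.23,1.2,0],0.117],[[1.23,1.2,0],0.117],[[1.23,1.2,0],0.117]]' --grip -1

```text
time: 0.77
eef_pos: [0.2587, -0.4814, 0.2308]
orientation: [[0.352, 0.936, -0.0], [0.936, -0.352, 0.001], [0.001, -0.001, -1.0]]
force: [0.5, 0.4, 0.6]
width: 0.0852
gripper_force: 0.0
```

carry_out --plan '[[[1.23,1.2,0],0.117],[[1.23,1.2,0],0.117],[[1.23,1.2,0],0.117],[[1.23,1.2,0],0.117],[[1.23,1.2,0],0.117],[[1.23,1.2,0],0.117],[[1.23,1.2,0],0.117],[[1.23,1.2,0],0.117]]'

```text
time: 1.43
eef_pos: [0.357, -0.3854, 0.2309]
orientation: [[-0.545, 0.838, -0.001], [0.838, 0.545, 0.001], [0.001, -0.0, -1.0]]
force: [-0.5, -0.3, -0.7]
width: 0.0856
gripper_force: 0.0
```

carry_out --plan '[[[1.23,1.2,0],0.117],[[1.23,1.2,0],0.117],[[1.23,1.2,0],0.117],[[1.23,1.2,0],0.117],[[1.23,1.2,0],0.117],[[1.23,1.2,0],0.117],[[1.23,1.2,0],0.117],[[1.23,1.2,0],0.117]]'

```text
time: 2.1
eef_pos: [0.4554, -0.2894, 0.2309]
orientation: [[-0.998, 0.058, -0.001], [0.058, 0.998, 0.0], [0.001, 0.0, -1.0]]
force: [0.1, -0.1, 0.2]
width: 0.0855
gripper_force: 0.0
```

```bash
cat >> h.py <<'E'
def st():
    s=r.get_state();R=np.array(s["orientation"])
    print("t",round(s["time"],2),"tcp",np.round(s["eef_pos"],4),"yaw_y",round(np.degrees(np.arctan2(R[1,1],R[0,1])),1),"w",round(s["width"],4),"gf",round(s["gripper_force"],1),"F",np.round(s["force"],1),"q6",round(s["joints"][5],2))
E
python3 - <<'E'
from h import *
st()
i=r.camera_info("wrist");im=r.snapshot("wrist")
np.savez("w1.npz",K=i["camera_matrix"],T=i["cam_to_world"])
cv2.imwrite("pics/w1.png",im[:,:,::-1]);print(i)
E
```

```text
t 2.1 tcp [ 0.4554 -0.2894  0.2309] yaw_y 86.7 w 0.0855 gf 0.0 F [ 0.1 -0.1  0.2] q6 -0.51
{'camera_matrix': array([[324.04941977,   0.        , 323.58103045],
       [  0.        , 324.04941977, 198.01740554],
       [  0.        ,   0.        ,   1.        ]]), 'cam_to_world': array([[ 0.05693736, -0.95462963, -0.2923019 ,  0.38165944],
       [ 0.99837619,  0.05392449,  0.01836112, -0.28471872],
       [-0.00176584, -0.29287269,  0.95614982,  0.37357255],
       [ 0.        ,  0.        ,  0.        ,  1.        ]])}
```

View pics/w1.png

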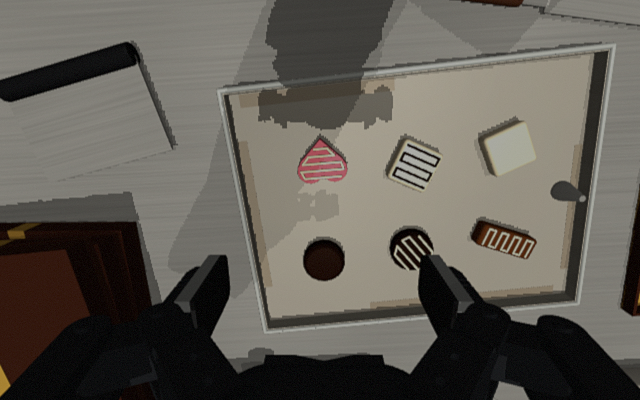

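The wrist view shows the heart at (322,163) with its tip at (322,138), square piped (415,164), round piped (412,250) and bar (504,240). I'll measure them from an enlarged crop.

```bash
python3 - <<'E'
import cv2
im=cv2.imread("pics/w1.png");x0,y0,w,h,s=285,125,260,155,3
c=cv2.resize(im[y0:y0+h,x0:x0+w],None,fx=s,fy=s,interpolation=cv2.INTER_CUBIC);cv2.imwrite("pics/w1c.png",c)
E
```

```text
(no output)
```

View pics/w1c.png

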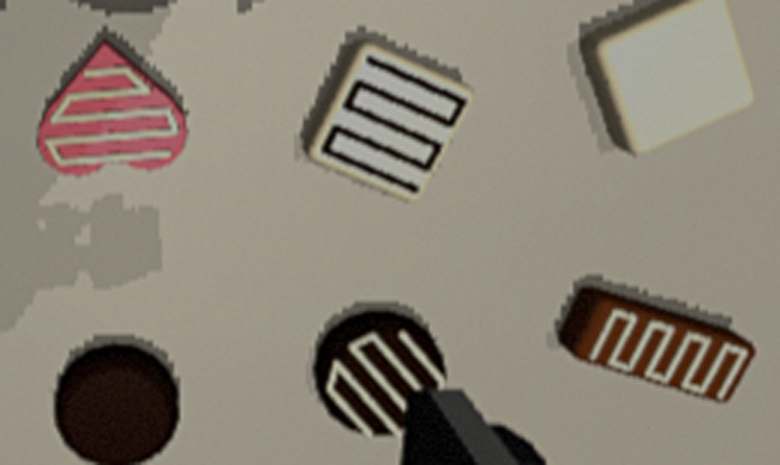

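```bash
python3 - <<'E'
from h import *
np.set_printoptions(precision=4,suppress=True)
d=np.load("w1.npz");i=dict(camera_matrix=d["K"],cam_to_world=d["T"])
T=lambda p:ray("",(np.array(p,float)+.5)/3-.5+[285,125],.022,i)[:,:2]
H=T([(105,42),(75,176),(150,172),(38,138),(187,130)])
x=(H[1]+H[2])/2-H[0];L=np.linalg.norm(x);print("heart",H[0]+x/L*.034,"len",L,"w",np.linalg.norm(H[3]-H[4]),"yaw",np.degrees(np.arctan2(x[1],x[0])),H)
for n,p in dict(sq=[(365,42),(472,90),(413,200),(308,152)],bar=[(600,292),(753,345),(727,402),(576,350)]).items():
    P=T(p);e=P[1]-P[0];f=P[3]-P[0];print(n,P.mean(0),np.linalg.norm(e),np.linalg.norm(f),np.degrees(np.arctan2(e[1],e[0])),np.degrees(np.arctan2(f[1],f[0])))
print("round",T([(318,370),(446,370),(380,310),(380,437)]))
E
```

```text
heart [ 0.4563 -0.292 ] len 0.04880557413640417 w 0.054956610827931233 yaw -0.19365756565835593 [[ 0.4223 -0.2919]
 [ 0.4711 -0.306 ]
 [ 0.4711 -0.278 ]
 [ 0.4559 -0.3187]
 [ 0.456  -0.2637]]
sq [ 0.4573 -0.1895] 0.04367695334188672 0.044191989316251165 63.47078418128832 -27.407116226562163
bar [ 0.5538 -0.0792] 0.06714948131671213 0.025158895216483346 67.37673738145727 -16.804522565665373
round [[ 0.5558 -0.2153]
 [ 0.5586 -0.1646]
 [ 0.5315 -0.1913]
 [ 0.5871 -0.1901]]
```

carry_out --plan '[[[0,-0.1,-2.5],0.02],[[0,-0.1,-2.5],0.02],[[0,0,-2.5],0],[[0,0,-2.5],0],[[0,0,-2.5],0],[[0,0,-2.5],0],[[0,0,-2.5],0],[[0,0,-2.5],0]]'

```text
time: 2.82
eef_pos: [0.4546, -0.2922, 0.0299]
orientation: [[-1.0, 0.025, -0.0], [0.025, 1.0, 0.0], [0.0, 0.0, -1.0]]
force: [-0.3, 0.6, 0.0]
width: 0.0853
gripper_force: 0.0
```

carry_out --plan '[[[0,0,-0.6],0],[[0,0,-0.6],0],[[0,0,-0.6],0],[[0,0,-0.4],0],[[0,0,-0.4],0],[[0,0,0],0],[[0,0,0],0],[[0,0,0],0]]'

```text
time: 3.48
eef_pos: [0.4556, -0.2926, 0.0059]
orientation: [[-1.0, 0.024, 0.001], [0.024, 1.0, -0.001], [-0.001, -0.001, -1.0]]
force: [0.2, 0.4, 0.4]
width: 0.0853
gripper_force: 0.0
```

carry_out --plan '[[[0,0,0],0],[[0,0,0],0],[[0,0,0],0],[[0,0,0],0],[[0,0,0],0],[[0,0,0],0],[[0,0,0],0],[[0,0,0],0]]' --grip 1

```text
time: 4.15
eef_pos: [0.4554, -0.2924, 0.0062]
orientation: [[-1.0, 0.024, 0.001], [0.024, 1.0, -0.0], [-0.001, -0.0, -1.0]]
force: [-1.7, 2.0, 8.1]
width: 0.053
gripper_force: 61.3
```

```bash
python3 - <<'E'
from h import *
st();cv2.imwrite("pics/s1.png",cv2.resize(r.snapshot("scene")[220:400,100:340,::-1],None,fx=3,fy=3))
E
```

```text
t 4.15 tcp [ 0.4554 -0.2924  0.0062] yaw_y 88.6 w 0.053 gf 61.3 F [-1.7  2.   8.1] q6 -0.55
```

View pics/s1.png

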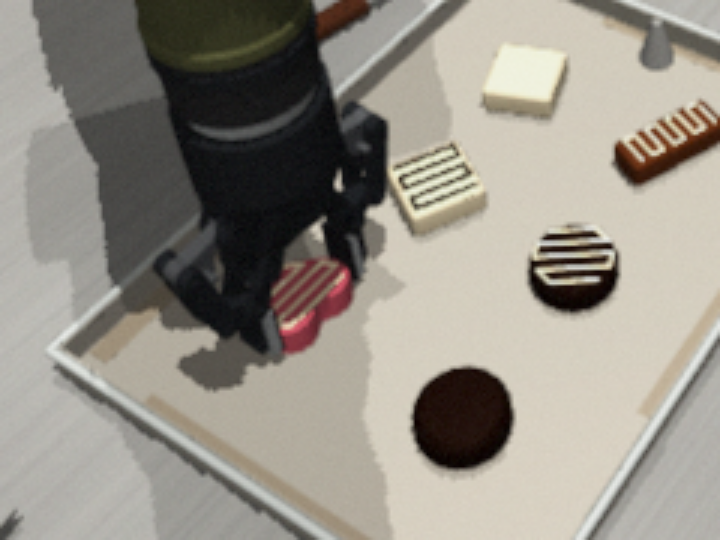

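Heart is gripped (53 mm, 61 N). Next: lift and carry it to the heart nest.

carry_out --plan '[[[0,0,0.3],0],[[0,0,0.7],0],[[0,0,1.2],0],[[0,0,1.4],0],[[0,0,1.4],0],[[0,0,1.4],0],[[0,0,1],0],[[0,0,0.6],0]]'

```text
time: 4.87
eef_pos: [0.4558, -0.2927, 0.0869]
orientation: [[-1.0, 0.024, 0.002], [0.024, 1.0, -0.001], [-0.002, -0.001, -1.0]]
force: [0.4, 0.7, -0.7]
width: 0.053
gripper_force: 62.9
```

carry_out --plan '[[[0.54,1.54,0],0],[[0.81,2.31,0],0.01],[[1.09,3.08,0],0.01],[[1.09,3.08,0],0.01],[[1.09,3.08,0],0.01],[[1.09,3.08,0],0.01],[[1.09,3.08,0],0.01],[[1.09,3.08,0],0.01]]'

```text
time: 5.53
eef_pos: [0.534, -0.0674, 0.0851]
orientation: [[-0.999, -0.047, -0.0], [-0.047, 0.999, 0.0], [0.0, 0.0, -1.0]]
force: [0.3, -0.4, -0.8]
width: 0.0533
gripper_force: 63.0
```

carry_out --plan '[[[1.09,3.08,0],0.01],[[1.09,3.08,0],0.01],[[1.09,3.08,0],0.01],[[1.09,3.08,0],0],[[1.09,3.08,0],0],[[1.09,3.08,0],0],[[0.81,2.31,0],0],[[0.54,1.54,0],0]]'

```text
time: 6.2
eef_pos: [0.6133, 0.1569, 0.085]
orientation: [[-0.997, -0.078, -0.0], [-0.078, 0.997, 0.001], [0.0, 0.001, -1.0]]
force: [0.8, -0.5, 0.5]
width: 0.0534
gripper_force: 63.0
```

```bash
python3 - <<'E'
from h import *
st();st()
i=r.camera_info("wrist");im=r.snapshot("wrist")
np.savez("w2.npz",K=i["camera_matrix"],T=i["cam_to_world"])
cv2.imwrite("pics/w2.png",im[:,:,::-1]);st()
E
```

```text
t 6.2 tcp [0.6133 0.1569 0.085 ] yaw_y 94.5 w 0.0534 gf 63.0 F [ 0.8 -0.5  0.5] q6 0.17
t 6.2 tcp [0.6133 0.1569 0.085 ] yaw_y 94.5 w 0.0534 gf 63.0 F [ 0.8 -0.5  0.5] q6 0.17
t 6.25 tcp [0.6142 0.1588 0.085 ] yaw_y 94.6 w 0.0534 gf 63.0 F [ 1.8  1.8 -0.9] q6 0.17
```

View pics/w2.png

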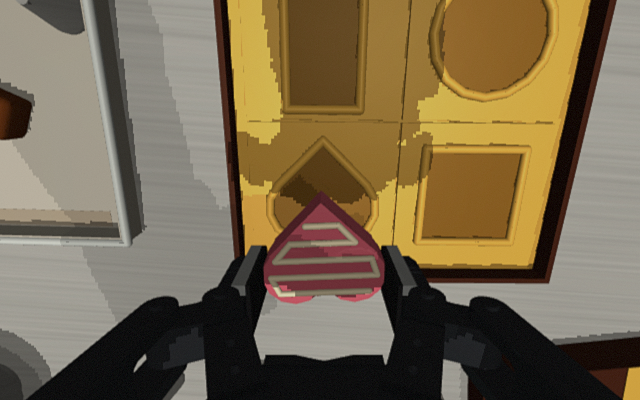

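The heart is level in the fingers with its tip at (321,192); the heart nest is right below, tip at (322,138).

```bash
python3 - <<'E'
from h import *
np.set_printoptions(precision=4,suppress=True)
d=np.load("w2.npz");i=dict(camera_matrix=d["K"],cam_to_world=d["T"])
R=lambda p,z:ray("",p,z,i)[:,:2]
print("heart tip, lobes",R([(321,193),(295,303),(360,302),(264,270),(384,270)],.101))
print("nest outer tip(lip)",R([(322,137)],.011))
# square nest lip inner floor corners, bar nest lower corners, crossing of gold squares
print("sqnest lip outer",R([(424,146),(530,150),(523,243),(415,240)],.011).mean(0))
print("cross",R([(405,121)],.009))
st()
E
```

```text
heart tip, lobes [[0.5763 0.1531]
 [0.629  0.1453]
 [0.6262 0.1747]
 [0.6133 0.1309]
 [0.6091 0.1833]]
nest outer tip(lip) [[0.5639 0.152 ]]
sqnest lip outer [0.5967 0.2601]
cross [[0.5494 0.2056]]
t 6.25 tcp [0.6142 0.1588 0.085 ] yaw_y 94.6 w 0.0534 gf 63.0 F [ 1.8  1.8 -0.9] q6 0.17
```

carry_out --plan '[[[0,0,-0.6],0],[[0,0,-1],0],[[0,0,-1],0],[[0,0,-1],0],[[0,0,-1],0],[[0,0,-0.6],0],[[0,0,-0.4],0],[[0,0,0],0]]'

```text
time: 6.92
eef_pos: [0.6121, 0.1537, 0.028]
orientation: [[-0.997, -0.076, -0.002], [-0.076, 0.997, -0.001], [0.002, -0.0, -1.0]]
force: [-0.4, 0.2, -0.6]
width: 0.0533
gripper_force: 63.0
```

carry_out --plan '[[[0,0,-0.4],0],[[0,0,-0.3],0],[[0,0,-0.3],0],[[0,0,-0.2],0],[[0,0,-0.2],0],[[0,0,-0.2],0],[[0,0,0],0],[[0,0,0],0]]'

```text
time: 7.58
eef_pos: [0.6128, 0.1543, 0.0132]
orientation: [[-0.997, -0.076, -0.0], [-0.076, 0.997, -0.0], [0.0, -0.0, -1.0]]
force: [-0.1, 0.4, -0.3]
width: 0.0534
gripper_force: 63.0
```

```bash
python3 - <<'E'
from h import *
st()
E
```

```text
t 7.58 tcp [0.6128 0.1543 0.0132] yaw_y 94.4 w 0.0534 gf 63.0 F [-0.1  0.4 -0.3] q6 0.17
```

carry_out --plan '[[[0,0.1,-0.1],0],[[0,0.1,-0.1],0],[[0,0,-0.1],0],[[0,0,0],0],[[0,0,0],0],[[0,0,0],0],[[0,0,0],0],[[0,0,0],0]]'

```text
time: 8.25
eef_pos: [0.6131, 0.1564, 0.0104]
orientation: [[-0.997, -0.076, 0.0], [-0.076, 0.997, 0.0], [-0.0, 0.0, -1.0]]
force: [-0.2, 0.3, 0.6]
width: 0.0533
gripper_force: 63.2
```

carry_out --plan '[[[0,0,0],0],[[0,0,0],0],[[0,0,0],0],[[0,0,0],0],[[0,0,0],0],[[0,0,0.1],0],[[0,0,0.3],0],[[0,0,0.5],0]]' --grip -0.7

```text
time: 8.92
eef_pos: [0.6125, 0.1562, 0.0191]
orientation: [[-0.997, -0.076, -0.001], [-0.076, 0.997, -0.0], [0.001, -0.0, -1.0]]
force: [-0.1, 0.2, 0.1]
width: 0.0728
gripper_force: 0.0
```

carry_out --plan '[[[0,0,0.8],0],[[0,0,1.2],0],[[0,0,1.5],0],[[0,0,1.5],0],[[0,0,1.5],0],[[0,0,1.5],0],[[0,0,1.5],0],[[0,0,1.5],0]]'

```text
time: 9.58
eef_pos: [0.6132, 0.1564, 0.1316]
orientation: [[-0.997, -0.076, 0.001], [-0.076, 0.997, 0.0], [-0.001, 0.0, -1.0]]
force: [0.2, -0.7, 0.2]
width: 0.0722
gripper_force: 0.0
```

```bash
python3 - <<'E'
from h import *
st()
i=r.camera_info("wrist");im=r.snapshot("wrist")
np.savez("w3.npz",K=i["camera_matrix"],T=i["cam_to_world"])
cv2.imwrite("pics/w3.png",im[:,:,::-1])
E
```

```text
t 9.58 tcp [0.6132 0.1564 0.1316] yaw_y 94.4 w 0.0722 gf 0.0 F [ 0.2 -0.7  0.2] q6 0.17
```

View pics/w3.png

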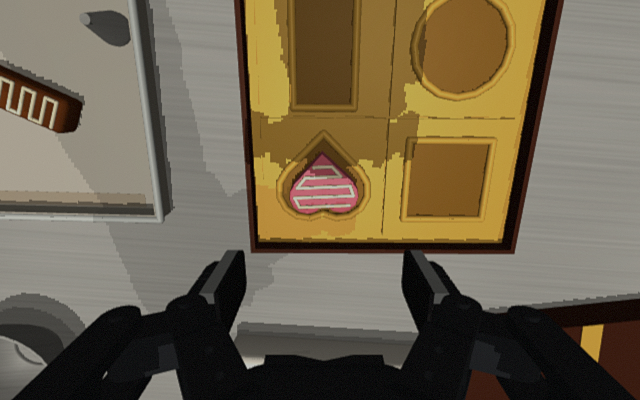

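The heart at (323,187) sits inside its lip. Next is the square.

carry_out --plan '[[[-0.54,-1.19,0],-0.034],[[-0.8,-1.78,0],-0.034],[[-1.07,-2.37,0],-0.034],[[-1.07,-2.37,0],-0.034],[[-1.07,-2.37,0],-0.034],[[-1.07,-2.37,0],-0.034],[[-1.07,-2.37,0],-0.034],[[-1.07,-2.37,0],-0.034]]' --grip -1

```text
time: 10.3
eef_pos: [0.5337, -0.0171, 0.1289]
orientation: [[-0.98, 0.198, -0.001], [0.198, 0.98, -0.0], [0.001, -0.0, -1.0]]
force: [0.3, -1.1, -0.1]
width: 0.0854
gripper_force: 0.0
```

carry_out --plan '[[[-1.07,-2.37,0],-0.034],[[-1.07,-2.37,0],-0.034],[[-1.07,-2.37,0],-0.034],[[-1.07,-2.37,0],-0.034],[[-1.07,-2.37,0],-0.034],[[-1.07,-2.37,0],-0.034],[[-0.8,-1.78,0],-0.034],[[-0.54,-1.19,0],-0.034]]'

```text
time: 10.97
eef_pos: [0.4557, -0.1893, 0.1289]
orientation: [[-0.89, 0.455, -0.001], [0.455, 0.89, -0.0], [0.001, -0.001, -1.0]]
force: [0.2, -0.0, -0.6]
width: 0.0854
gripper_force: 0.0
```

carry_out --plan '[[[0,0,-0.6],0],[[0,0,-1.2],0],[[0,0,-1.6],0],[[0,0,-1.6],0],[[0,0,-1.6],0],[[0,0,-1.6],0],[[0,0,-1.2],0],[[0,0,-0.6],0]]'

```text
time: 11.63
eef_pos: [0.4559, -0.1864, 0.0272]
orientation: [[-0.893, 0.451, -0.003], [0.451, 0.893, 0.001], [0.003, -0.0, -1.0]]
force: [-0.3, -0.3, -0.2]
width: 0.0856
gripper_force: 0.0
```

```bash
python3 - <<'E'
from h import *
st()
cv2.imwrite("pics/w4.png",r.snapshot("wrist")[:,:,::-1]);st()
E
```

```text
t 11.63 tcp [ 0.4559 -0.1864  0.0272] yaw_y 63.2 w 0.0856 gf 0.0 F [-0.3 -0.3 -0.2] q6 0.08
t 11.68 tcp [ 0.4558 -0.1864  0.0269] yaw_y 63.2 w 0.0854 gf 0.0 F [-0.8 -0.7 -0.2] q6 0.08
```

View pics/w4.png

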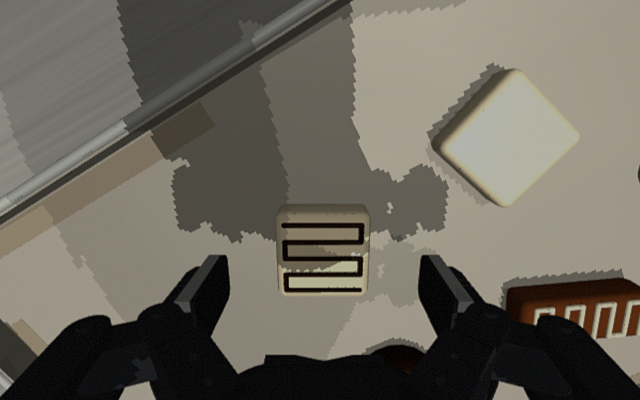

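The piped square at (323,250) lies square between the fingers. Lower and grip.

carry_out --plan '[[[0.1,-0.1,-0.5],0],[[0.1,0,-0.5],0],[[0,0,-0.4],0],[[0,0,-0.4],0],[[0,0,-0.2],0],[[0,0,0],0],[[0,0,0],0],[[0,0,0],0]]'

```text
time: 12.35
eef_pos: [0.4599, -0.1886, 0.0095]
orientation: [[-0.893, 0.451, 0.0], [0.451, 0.893, -0.0], [-0.0, 0.0, -1.0]]
force: [0.5, 0.1, 0.3]
width: 0.0854
gripper_force: 0.0
```

carry_out --plan '[[[0,0,0],0],[[0,0,0],0],[[0,0,0],0],[[0,0,0],0],[[0,0,0],0],[[0,0,0],0],[[0,0,0],0],[[0,0,0],0]]' --grip 1

```text
time: 13.02
eef_pos: [0.46, -0.1886, 0.0099]
orientation: [[-0.893, 0.451, 0.001], [0.451, 0.893, -0.0], [-0.001, 0.0, -1.0]]
force: [-0.6, 0.9, 5.7]
width: 0.0463
gripper_force: 61.9
```

carry_out --plan '[[[0,0,0.3],0],[[0,0,0.7],0],[[0,0,1.2],0],[[0,0,1.4],0],[[0,0,1.4],0],[[0,0,1.4],0],[[0,0,1],0],[[0,0,0.6],0]]'

```text
time: 13.68
eef_pos: [0.4605, -0.1888, 0.0909]
orientation: [[-0.893, 0.451, 0.002], [0.451, 0.893, -0.001], [-0.002, 0.0, -1.0]]
force: [0.7, -0.1, 0.3]
width: 0.0462
gripper_force: 61.5
```

carry_out --plan '[[[0.47,1.55,0],0.034],[[0.71,2.32,0],0.034],[[0.94,3.09,0],0.034],[[0.94,3.09,0],0.034],[[0.94,3.09,0],0.034],[[0.94,3.09,0],0.034],[[0.94,3.09,0],0.034],[[0.94,3.09,0],0.034]]'

```text
time: 14.35
eef_pos: [0.5279, 0.0372, 0.0892]
orientation: [[-0.981, 0.193, -0.0], [0.193, 0.981, -0.0], [0.0, -0.0, -1.0]]
force: [0.6, -1.2, -0.3]
width: 0.0461
gripper_force: 61.5
```

carry_out --plan '[[[0.94,3.09,0],0.034],[[0.94,3.09,0],0.034],[[0.94,3.09,0],0.034],[[0.94,3.09,0],0.034],[[0.94,3.09,0],0.034],[[0.94,3.09,0],0.034],[[0.71,2.32,0],0.034],[[0.47,1.55,0],0.034]]'

```text
time: 15.02
eef_pos: [0.5963, 0.2624, 0.0888]
orientation: [[-0.997, -0.08, -0.0], [-0.08, 0.997, 0.0], [0.0, 0.001, -1.0]]
force: [-0.1, 0.4, -0.3]
width: 0.0461
gripper_force: 61.5
```

carry_out --plan '[[[0,0,0],0],[[0,0,-0.6],0],[[0,0,-1],0],[[0,0,-1],0],[[0,0,-1],0],[[0,0,-1],0],[[0,0,-0.8],0],[[0,0,-0.4],0]]'

```text
time: 15.68
eef_pos: [0.5951, 0.2588, 0.0293]
orientation: [[-0.997, -0.075, -0.002], [-0.075, 0.997, -0.001], [0.002, -0.001, -1.0]]
force: [-0.7, -0.3, -0.1]
width: 0.0463
gripper_force: 61.5
```

carry_out --plan '[[[0,0,0],0],[[0,0,0],0],[[0,0,0],0],[[0,0,0],0],[[0,0,0],0],[[0,0,0],0],[[0,0,0],0],[[0,0,0],0]]'

```text
time: 16.35
eef_pos: [0.5962, 0.2598, 0.0315]
orientation: [[-0.997, -0.076, 0.0], [-0.076, 0.997, 0.0], [-0.0, 0.0, -1.0]]
force: [0.3, 0.8, -0.3]
width: 0.0464
gripper_force: 61.5
```

```bash
python3 - <<'E'
from h import *
st()
E
```

```text
t 16.35 tcp [0.5962 0.2598 0.0315] yaw_y 94.4 w 0.0464 gf 61.5 F [ 0.3  0.8 -0.3] q6 0.33
```

Move +1 mm in x, then down 17 mm to 0.0145 and release.

carry_out --plan '[[[0.1,0,-0.4],0],[[0,0,-0.4],0],[[0,0,-0.3],0],[[0,0,-0.3],0],[[0,0,-0.2],0],[[0,0,-0.1],0],[[0,0,0],0],[[0,0,0],0]]'

```text
time: 17.02
eef_pos: [0.5972, 0.2598, 0.0143]
orientation: [[-0.997, -0.076, 0.0], [-0.076, 0.997, 0.0], [-0.0, 0.0, -1.0]]
force: [-0.6, 0.8, 0.2]
width: 0.0461
gripper_force: 61.5
```

carry_out --plan '[[[0,0,0],0],[[0,0,0],0],[[0,0,0],0],[[0,0,0],0],[[0,0,0],0],[[0,0,0],0],[[0,0,0],0],[[0,0,0],0]]'

```text
time: 17.68
eef_pos: [0.5971, 0.2597, 0.0143]
orientation: [[-0.997, -0.076, 0.0], [-0.076, 0.997, 0.0], [-0.0, 0.0, -1.0]]
force: [0.8, 0.0, -0.9]
width: 0.0467
gripper_force: 61.5
```

carry_out --plan '[[[0,0,0],0],[[0,0,0],0],[[0,0,0],0],[[0,0,0],0],[[0,0,0],0],[[0,0,0.1],0],[[0,0,0.3],0],[[0,0,0.5],0]]' --grip -0.7

```text
time: 18.35
eef_pos: [0.5967, 0.2596, 0.0231]
orientation: [[-0.997, -0.076, -0.001], [-0.076, 0.997, -0.0], [0.001, -0.0, -1.0]]
force: [0.2, 0.3, -0.4]
width: 0.0723
gripper_force: 0.0
```

carry_out --plan '[[[0,0,0.8],0],[[0,0,1.2],0],[[0,0,1.5],0],[[0,0,1.5],0],[[0,0,1.5],0],[[0,0,1.5],0],[[0,0,1.5],0],[[0,0,1.2],0]]'

```text
time: 19.02
eef_pos: [0.5978, 0.26, 0.1331]
orientation: [[-0.997, -0.076, 0.002], [-0.076, 0.997, 0.001], [-0.002, 0.001, -1.0]]
force: [0.0, 0.4, 0.2]
width: 0.0726
gripper_force: 0.0
```

```bash
python3 - <<'E'
from h import *
st()
cv2.imwrite("pics/w5.png",r.snapshot("wrist")[:,:,::-1])
E
```

```text
t 19.02 tcp [0.5978 0.26   0.1331] yaw_y 94.4 w 0.0726 gf 0.0 F [0.  0.4 0.2] q6 0.33
```

View pics/w5.png

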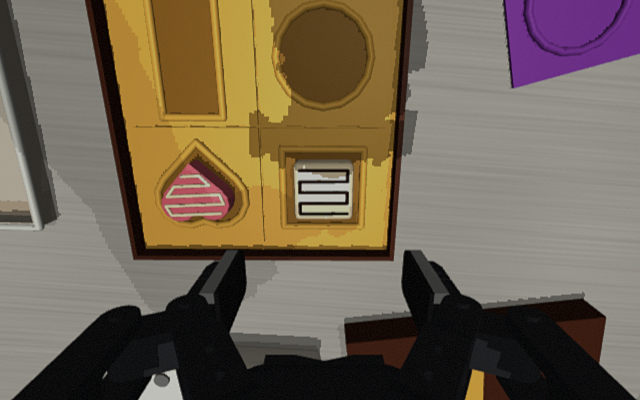

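The square (324,190) and the heart (200,195) both sit inside their lips. Next is the round.

carry_out --plan '[[[-0.13,-1.55,0],0],[[-0.2,-2.32,0],0],[[-0.26,-3.1,0],0],[[-0.26,-3.1,0],0],[[-0.26,-3.1,0],0],[[-0.26,-3.1,0],0],[[-0.26,-3.1,0],0],[[-0.26,-3.1,0],0]]' --grip -1

```text
time: 19.73
eef_pos: [0.5771, 0.0329, 0.1297]
orientation: [[-0.997, -0.076, -0.001], [-0.076, 0.997, -0.0], [0.001, -0.0, -1.0]]
force: [0.8, -0.2, -0.3]
width: 0.0856
gripper_force: 0.0
```

carry_out --plan '[[[-0.26,-3.1,0],0],[[-0.26,-3.1,0],0],[[-0.26,-3.1,0],0],[[-0.26,-3.1,0],0],[[-0.26,-3.1,0],0],[[-0.26,-3.1,0],0],[[-0.2,-2.32,0],0],[[-0.13,-1.55,0],0]]'

```text
time: 20.4
eef_pos: [0.5578, -0.1926, 0.1297]
orientation: [[-0.997, -0.074, -0.001], [-0.074, 0.997, -0.001], [0.001, -0.0, -1.0]]
force: [0.7, -0.1, -1.3]
width: 0.0851
gripper_force: 0.0
```

carry_out --plan '[[[0,0,-0.6],0],[[0,0,-1.2],0],[[0,0,-1.6],0],[[0,0,-1.6],0],[[0,0,-1.6],0],[[0,0,-1.6],0],[[0,0,-1],0],[[0,0,0],0]]'

```text
time: 21.07
eef_pos: [0.5568, -0.1886, 0.0355]
orientation: [[-0.997, -0.076, -0.005], [-0.076, 0.997, 0.002], [0.005, 0.002, -1.0]]
force: [-0.4, 0.6, 0.0]
width: 0.0854
gripper_force: 0.0
```

```bash
python3 - <<'E'
from h import *
st()
i=r.camera_info("wrist");im=r.snapshot("wrist")
np.savez("w6.npz",K=i["camera_matrix"],T=i["cam_to_world"])
cv2.imwrite("pics/w6.png",im[:,:,::-1])
E
```

```text
t 21.07 tcp [ 0.5568 -0.1886  0.0355] yaw_y 94.4 w 0.0854 gf 0.0 F [-0.4  0.6  0. ] q6 -0.4
```

View pics/w6.png

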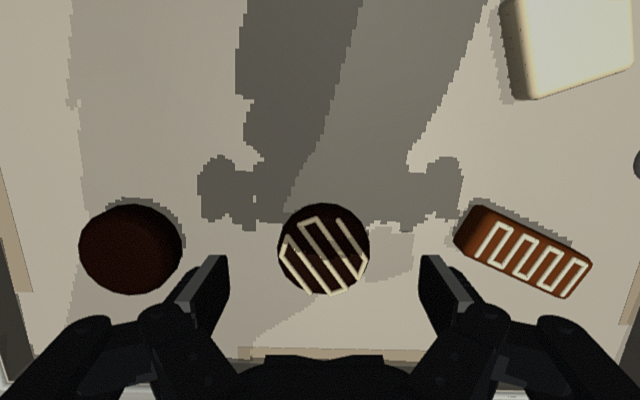

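The piped round at (323,250) is between the fingers. The plain round at (130,248) and the bar at (523,250) are clear of them.

```bash
python3 - <<'E'
from h import *
d=np.load("w6.npz");i=dict(camera_matrix=d["K"],cam_to_world=d["T"])
print(ray("",[(277,250),(370,250),(323,296),(323,204)],.022,i))
print(ray("",[(486,206),(592,260),(569,298),(456,245),(474,216)],.022,i))
st()
E
```

```text
[[ 0.5613662  -0.21279753  0.022     ]
 [ 0.55754225 -0.16366869  0.022     ]
 [ 0.58740737 -0.18633995  0.022     ]
 [ 0.5339486  -0.19046694  0.022     ]]
[[ 0.52859093 -0.1078419   0.022     ]
 [ 0.55416212 -0.04456695  0.022     ]
 [ 0.57806433 -0.04991088  0.022     ]
 [ 0.55114819 -0.11880895  0.022     ]
 [ 0.53438721 -0.11277851  0.022     ]]
t 21.12 tcp [ 0.5577 -0.1889  0.0369] yaw_y 94.4 w 0.0849 gf 0.0 F [-0.8 -0.6  0.6] q6 -0.4
```

carry_out --plan '[[[0.1,0,-0.7],0],[[0,0,-0.7],0],[[0,0,-0.6],0],[[0,0,-0.5],0],[[0,0,-0.3],0],[[0,0,-0.2],0],[[0,0,0],0],[[0,0,0],0]]'

```text
time: 21.78
eef_pos: [0.5603, -0.1897, 0.0083]
orientation: [[-0.997, -0.076, -0.0], [-0.076, 0.997, 0.0], [0.0, 0.0, -1.0]]
force: [-0.1, -0.2, -0.4]
width: 0.0853
gripper_force: 0.0
```

carry_out --plan '[[[0,0,0],0],[[0,0,0],0],[[0,0,0],0],[[0,0,0],0],[[0,0,0],0],[[0,0,0],0],[[0,0,0],0],[[0,0,0],0]]' --grip 1

```text
time: 22.45
eef_pos: [0.5606, -0.1898, 0.0093]
orientation: [[-0.997, -0.076, 0.001], [-0.076, 0.997, -0.0], [-0.001, -0.0, -1.0]]
force: [-1.2, 1.4, 6.8]
width: 0.0481
gripper_force: 60.6
```

carry_out --plan '[[[0,0,0.3],0],[[0,0,0.7],0],[[0,0,1.2],0],[[0,0,1.4],0],[[0,0,1.4],0],[[0,0,1.4],0],[[0,0,1],0],[[0,0,0.6],0]]'

```text
time: 23.12
eef_pos: [0.5614, -0.1901, 0.0906]
orientation: [[-0.997, -0.076, 0.002], [-0.076, 0.997, -0.001], [-0.002, -0.001, -1.0]]
force: [-0.3, -0.5, -1.7]
width: 0.0482
gripper_force: 61.8
```

carry_out --plan '[[[-0.23,1.52,0],0],[[-0.35,2.28,0],0],[[-0.47,3.05,0],0],[[-0.47,3.05,0],0],[[-0.47,3.05,0],0],[[-0.47,3.05,0],0],[[-0.47,3.05,0],0],[[-0.47,3.05,0],0]]'

```text
time: 23.78
eef_pos: [0.5248, 0.0334, 0.0878]
orientation: [[-0.997, -0.076, -0.001], [-0.076, 0.997, 0.0], [0.001, 0.0, -1.0]]
force: [0.3, 0.6, 0.3]
width: 0.0483
gripper_force: 61.8
```

carry_out --plan '[[[-0.47,3.05,0],0],[[-0.47,3.05,0],0],[[-0.47,3.05,0],0],[[-0.47,3.05,0],0],[[-0.47,3.05,0],0],[[-0.47,3.05,0],0],[[-0.35,2.28,0],0],[[-0.23,1.52,0],0]]'

```text
time: 24.45
eef_pos: [0.4906, 0.255, 0.0877]
orientation: [[-0.997, -0.079, -0.001], [-0.079, 0.997, 0.0], [0.001, 0.001, -1.0]]
force: [0.0, 0.1, -0.5]
width: 0.0484
gripper_force: 61.8
```

carry_out --plan '[[[0,0,0],0],[[0,0,-0.6],0],[[0,0,-1],0],[[0,0,-1],0],[[0,0,-1],0],[[0,0,-1],0],[[0,0,-0.8],0],[[0,0,-0.4],0]]'

```text
time: 25.12
eef_pos: [0.4914, 0.2513, 0.0284]
orientation: [[-0.997, -0.075, -0.002], [-0.075, 0.997, -0.001], [0.002, -0.001, -1.0]]
force: [-0.2, 0.7, -0.9]
width: 0.0478
gripper_force: 61.9
```

carry_out --plan '[[[0,0,0],0],[[0,0,0],0],[[0,0,0],0],[[0,0,0],0],[[0,0,0],0],[[0,0,0],0],[[0,0,0],0],[[0,0,0],0]]'

```text
time: 25.78
eef_pos: [0.4924, 0.2524, 0.0305]
orientation: [[-0.997, -0.076, 0.0], [-0.076, 0.997, 0.0], [-0.0, 0.0, -1.0]]
force: [0.7, -0.1, -1.1]
width: 0.0482
gripper_force: 61.9
```

```bash
python3 - <<'E'
from h import *
st()
cv2.imwrite("pics/w7.png",r.snapshot("wrist")[:,:,::-1])
E
```

```text
t 25.78 tcp [0.4924 0.2524 0.0305] yaw_y 94.4 w 0.0482 gf 61.9 F [ 0.7 -0.1 -1.1] q6 0.4
```

View pics/w7.png

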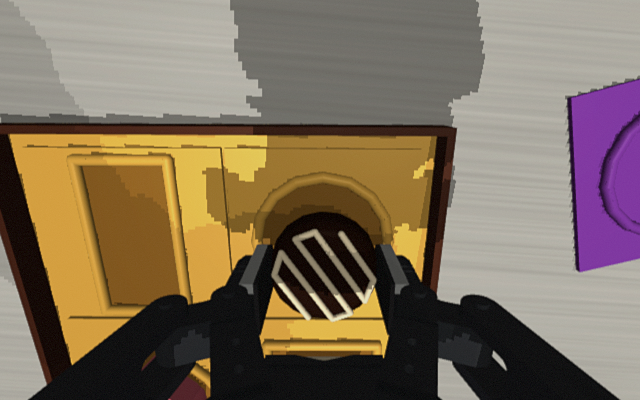

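The round (324,265) is level and centred over the round nest. Down 16.5 mm to 0.014 and release.

carry_out --plan '[[[0.05,0,-0.4],0],[[0,0,-0.4],0],[[0,0,-0.3],0],[[0,0,-0.3],0],[[0,0,-0.15],0],[[0,0,-0.1],0],[[0,0,0],0],[[0,0,0],0]]'

```text
time: 26.5
eef_pos: [0.4929, 0.2523, 0.0138]
orientation: [[-0.997, -0.076, 0.0], [-0.076, 0.997, 0.0], [-0.0, 0.0, -1.0]]
force: [-0.2, 0.3, -0.9]
width: 0.0482
gripper_force: 61.9
```

carry_out --plan '[[[0,0,0],0],[[0,0,0],0],[[0,0,0],0],[[0,0,0],0],[[0,0,0],0],[[0,0,0.1],0],[[0,0,0.3],0],[[0,0,0.5],0]]' --grip -0.7

```text
time: 27.17
eef_pos: [0.4924, 0.2521, 0.0227]
orientation: [[-0.997, -0.076, -0.001], [-0.076, 0.997, -0.0], [0.001, -0.0, -1.0]]
force: [0.6, -0.2, -0.4]
width: 0.0728
gripper_force: 0.0
```

carry_out --plan '[[[0,0,0.8],0],[[0,0,1.2],0],[[0,0,1.5],0],[[0,0,1.5],0],[[0,0,1.5],0],[[0,0,1.5],0],[[0,0,1.5],0],[[0,0,1.2],0]]'

```text
time: 27.83
eef_pos: [0.4933, 0.2526, 0.132]
orientation: [[-0.997, -0.076, 0.002], [-0.076, 0.997, 0.001], [-0.002, 0.001, -1.0]]
force: [0.8, 0.3, -0.0]
width: 0.0728
gripper_force: 0.0
```

carry_out --plan '[[[0.21,-1.14,0],0.069],[[0.32,-1.71,0],0.069],[[0.42,-2.28,0],0.069],[[0.42,-2.28,0],0.069],[[0.42,-2.28,0],0.069],[[0.42,-2.28,0],0.069],[[0.42,-2.28,0],0.069],[[0.42,-2.28,0],0.069]]'

```text
time: 28.5
eef_pos: [0.5236, 0.0859, 0.1308]
orientation: [[-0.807, -0.591, 0.001], [-0.591, 0.807, 0.0], [-0.001, -0.0, -1.0]]
force: [-0.5, -0.0, -0.4]
width: 0.0727
gripper_force: 0.0
```

carry_out --plan '[[[0.42,-2.28,0],0.07],[[0.42,-2.28,0],0.07],[[0.42,-2.28,0],0.07],[[0.42,-2.28,0],0.07],[[0.42,-2.28,0],0.07],[[0.42,-2.28,0],0.07],[[0.32,-1.71,0],0.07],[[0.21,-1.14,0],0.07]]'

```text
time: 29.17
eef_pos: [0.5543, -0.0802, 0.1308]
orientation: [[-0.371, -0.928, 0.001], [-0.928, 0.371, -0.001], [0.0, -0.001, -1.0]]
force: [0.4, 0.1, 0.2]
width: 0.0728
gripper_force: 0.0
```

carry_out --plan '[[[0,0,-0.6],0],[[0,0,-1.2],0],[[0,0,-1.6],0],[[0,0,-1.6],0],[[0,0,-1.6],0],[[0,0,-1.6],0],[[0,0,-1],0],[[0,0,0],0]]' --grip -0.5

```text
time: 29.83
eef_pos: [0.5518, -0.0773, 0.0357]
orientation: [[-0.374, -0.927, -0.004], [-0.927, 0.374, 0.001], [0.001, 0.004, -1.0]]
force: [0.4, 0.5, -0.8]
width: 0.0638
gripper_force: 0.0
```

```bash
python3 - <<'E'
from h import *
st()
i=r.camera_info("wrist");im=r.snapshot("wrist")
np.savez("w8.npz",K=i["camera_matrix"],T=i["cam_to_world"])
cv2.imwrite("pics/w8.png",im[:,:,::-1])
E
```

```text
t 29.83 tcp [ 0.5518 -0.0773  0.0357] yaw_y 158.0 w 0.0638 gf 0.0 F [ 0.4  0.5 -0.8] q6 -1.33
```

View pics/w8.png

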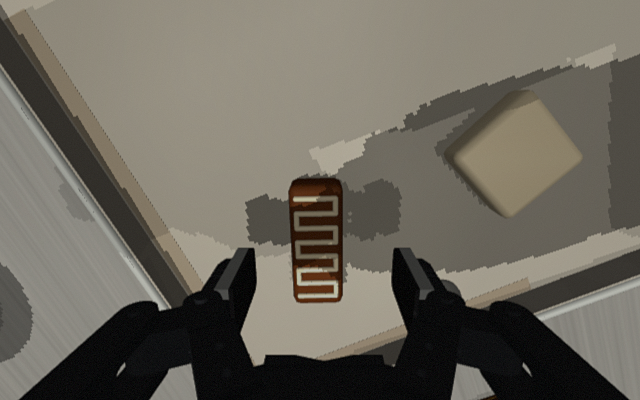

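The bar stands at (316,240) between the fingers and parallel to them, top face from about row 190 to row 303. I'll compute its centre.

```bash
python3 - <<'E'
from h import *
d=np.load("w8.npz");i=dict(camera_matrix=d["K"],cam_to_world=d["T"])
P=ray("",[(290,190),(341,190),(342,303),(293,303)],.022,i);print(P,P.mean(0),np.linalg.norm(P[0]-P[3]),np.linalg.norm(P[0]-P[1]));st()
E
```

```text
[[ 0.55654666 -0.11219838  0.022     ]
 [ 0.53286385 -0.10266327  0.022     ]
 [ 0.55585006 -0.041233    0.022     ]
 [ 0.58126481 -0.05149106  0.022     ]] [ 0.55663135 -0.07689643  0.022     ] 0.06554666954891628 0.02553025476270941
t 29.88 tcp [ 0.5527 -0.0776  0.037 ] yaw_y 158.1 w 0.0643 gf 0.0 F [-0.5 -0.6 -0.7] q6 -1.33
```

carry_out --plan '[[[0.2,0,-0.7],0],[[0,0,-0.7],0],[[0,0,-0.5],0],[[0,0,-0.4],0],[[0,0,-0.3],0],[[0,0,-0.2],0],[[0,0,0],0],[[0,0,0],0]]'

```text
time: 30.55
eef_pos: [0.5558, -0.0783, 0.0098]
orientation: [[-0.373, -0.928, -0.0], [-0.928, 0.373, 0.0], [0.0, 0.0, -1.0]]
force: [-0.1, -0.6, 0.6]
width: 0.0638
gripper_force: 0.0
```

carry_out --plan '[[[0,0,0],0],[[0,0,0],0],[[0,0,0],0],[[0,0,0],0],[[0,0,0],0],[[0,0,0],0],[[0,0,0],0],[[0,0,0],0]]' --grip 1

```text
time: 31.22
eef_pos: [0.5563, -0.0784, 0.0104]
orientation: [[-0.373, -0.928, 0.001], [-0.928, 0.373, -0.0], [-0.0, -0.001, -1.0]]
force: [0.6, 1.0, 5.5]
width: 0.0262
gripper_force: 59.6
```

carry_out --plan '[[[0,0,0.3],0],[[0,0,0.7],0],[[0,0,1.2],0],[[0,0,1.4],0],[[0,0,1.4],0],[[0,0,1.4],0],[[0,0,1],0],[[0,0,0.6],0]]'

```text
time: 31.88
eef_pos: [0.5564, -0.0784, 0.0913]
orientation: [[-0.373, -0.928, 0.002], [-0.928, 0.373, -0.0], [-0.0, -0.002, -1.0]]
force: [0.2, -0.1, -0.5]
width: 0.0262
gripper_force: 59.0
```

carry_out --plan '[[[-0.19,0.78,0],-0.07],[[-0.29,1.17,0],-0.07],[[-0.38,1.56,0],-0.07],[[-0.38,1.56,0],-0.07],[[-0.38,1.56,0],-0.07],[[-0.38,1.56,0],-0.07],[[-0.38,1.56,0],-0.07],[[-0.38,1.56,0],-0.07]]'

```text
time: 32.55
eef_pos: [0.5276, 0.0355, 0.0895]
orientation: [[-0.811, -0.585, -0.001], [-0.585, 0.811, -0.0], [0.001, 0.0, -1.0]]
force: [-0.0, -0.2, 0.3]
width: 0.0263
gripper_force: 59.0
```

carry_out --plan '[[[-0.38,1.56,0],-0.07],[[-0.38,1.56,0],-0.07],[[-0.38,1.56,0],-0.07],[[-0.38,1.56,0],-0.07],[[-0.38,1.56,0],-0.07],[[-0.38,1.56,0],-0.07],[[-0.29,1.17,0],-0.07],[[-0.19,0.78,0],-0.065]]'

```text
time: 33.22
eef_pos: [0.4999, 0.149, 0.0895]
orientation: [[-0.997, -0.071, -0.001], [-0.071, 0.997, 0.0], [0.001, 0.0, -1.0]]
force: [-0.8, -0.6, -1.0]
width: 0.0265
gripper_force: 59.0
```

carry_out --plan '[[[0,0,0],0],[[0,0,-0.6],0],[[0,0,-1],0],[[0,0,-1],0],[[0,0,-1],0],[[0,0,-1],0],[[0,0,-0.8],0],[[0,0,-0.4],0]]'

```text
time: 33.88
eef_pos: [0.4996, 0.1474, 0.0299]
orientation: [[-0.997, -0.073, -0.002], [-0.073, 0.997, -0.001], [0.002, -0.001, -1.0]]
force: [-1.3, -0.9, -1.0]
width: 0.026
gripper_force: 59.0
```

carry_out --plan '[[[0,0,0],0],[[0,0,0],0],[[0,0,0],0],[[0,0,0],0],[[0,0,0],0],[[0,0,0],0],[[0,0,0],0],[[0,0,0],0]]'

```text
time: 34.55
eef_pos: [0.5007, 0.1479, 0.032]
orientation: [[-0.997, -0.073, 0.0], [-0.073, 0.997, 0.0], [-0.0, 0.0, -1.0]]
force: [-0.7, -0.6, -1.8]
width: 0.0265
gripper_force: 59.0
```

```bash
python3 - <<'E'
from h import *
st()
cv2.imwrite("pics/w9.png",r.snapshot("wrist")[:,:,::-1])
E
```

```text
t 34.55 tcp [0.5007 0.1479 0.032 ] yaw_y 94.2 w 0.0265 gf 59.0 F [-0.7 -0.6 -1.8] q6 0.21
```

View pics/w9.png

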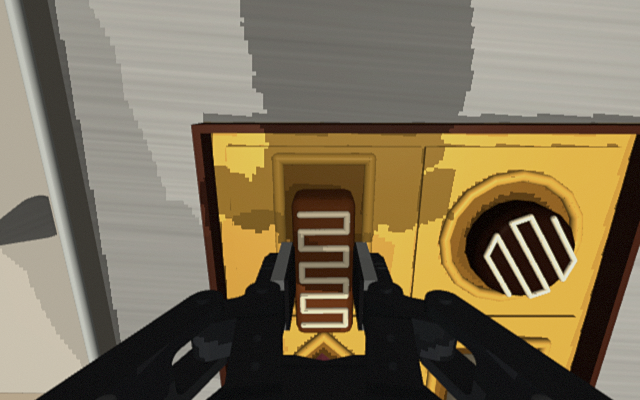

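The bar (323,260) is over its nest and aligned, and the round (522,247) lies in its own. Lower 17 mm, release, retreat high and check from the top camera.

carry_out --plan '[[[0,0.05,-0.4],0],[[0,0,-0.4],0],[[0,0,-0.3],0],[[0,0,-0.3],0],[[0,0,-0.2],0],[[0,0,-0.1],0],[[0,0,0],0],[[0,0,0],0]]'

```text
time: 35.27
eef_pos: [0.5007, 0.1484, 0.0148]
orientation: [[-0.997, -0.073, 0.0], [-0.073, 0.997, 0.0], [-0.0, 0.0, -1.0]]
force: [-0.5, -0.1, -0.8]
width: 0.0263
gripper_force: 59.1
```

carry_out --plan '[[[0,0,0],0],[[0,0,0],0],[[0,0,0],0],[[0,0,0],0],[[0,0,0],0],[[0,0,0.1],0],[[0,0,0.3],0],[[0,0,0.5],0]]' --grip -0.3

```text
time: 35.93
eef_pos: [0.5002, 0.1483, 0.0238]
orientation: [[-0.997, -0.073, -0.001], [-0.073, 0.997, -0.0], [0.001, -0.0, -1.0]]
force: [-0.0, 0.7, 0.3]
width: 0.0554
gripper_force: 0.0
```

carry_out --plan '[[[0,0,0.8],0],[[0,0,1.5],0],[[0,0,2.5],0],[[0,0,3],0],[[0,0,3],0],[[0,0,3],0],[[0,0,2],0],[[0,0,1],0]]'

```text
time: 36.6
eef_pos: [0.5023, 0.1489, 0.1959]
orientation: [[-0.997, -0.073, 0.005], [-0.073, 0.997, 0.002], [-0.005, 0.001, -1.0]]
force: [0.6, -0.2, 0.1]
width: 0.0555
gripper_force: 0.0
```

carry_out --plan '[[[0,-1.5,0],0],[[0,-3,0],0],[[0,-3,0],0],[[0,-3,0],0],[[0,-3,0],0],[[0,-3,0],0],[[0,-3,0],0],[[0,-3,0],0]]'

```text
time: 37.27
eef_pos: [0.5, -0.0779, 0.1915]
orientation: [[-0.997, -0.073, -0.001], [-0.073, 0.997, 0.0], [0.001, 0.0, -1.0]]
force: [0.8, 0.3, -0.1]
width: 0.0554
gripper_force: 0.0
```

carry_out --plan '[[[0,-3,0],0],[[0,-3,0],0],[[0,-3,0],0],[[0,-3,0],0],[[0,-3,0],0],[[0,-3,0],0],[[0,-1.5,0],0],[[0,0,0],0]]'

```text
time: 37.93
eef_pos: [0.5002, -0.2743, 0.1913]
orientation: [[-0.998, -0.07, -0.001], [-0.07, 0.998, -0.0], [0.001, -0.0, -1.0]]
force: [0.3, 1.1, 0.3]
width: 0.0551
gripper_force: 0.0
```

```bash
python3 - <<'E'
from h import *
st()
im=r.snapshot("top")[:,:,::-1]
cv2.imwrite("pics/top2.png",im);a=cv2.resize(im[135:225,230:320],None,fx=6,fy=6,interpolation=cv2.INTER_CUBIC)
cv2.imwrite("pics/box2.png",a)
E
```

```text
t 37.93 tcp [ 0.5002 -0.2743  0.1913] yaw_y 94.0 w 0.0551 gf 0.0 F [0.3 1.1 0.3] q6 -0.57
```

View pics/box2.png

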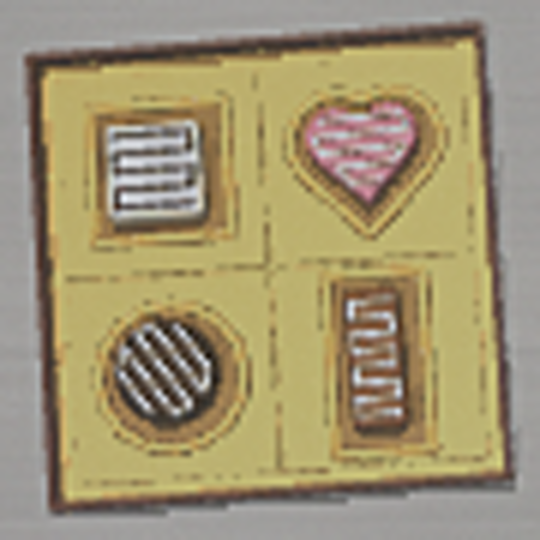

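```bash
python3 - <<'E'
from h import *
np.set_printoptions(precision=4,suppress=True)
B=lambda p,z=.026: ray("top",(np.array(p,float)+.5)/6-.5+[230,135],z)[:,:2]
print("heart tip,top,l,r",B([(371,200),(362,102),(306,140),(420,140)]))
print("round l r t b",B([(112,368),(216,372),(165,318),(167,424)]))
print("sq",B([(108,124),(200,121),(203,214),(112,222)]).mean(0),"bar",B([(352,292),(401,289),(405,422),(357,428)]).mean(0))
E
```

```text
heart tip,top,l,r [[0.5792 0.151 ]
 [0.6285 0.1559]
 [0.6094 0.1836]
 [0.6093 0.1269]]
round l r t b [[0.4956 0.2784]
 [0.4936 0.2269]
 [0.5204 0.2525]
 [0.4678 0.2507]]
sq [0.5944 0.2582] bar [0.5007 0.1466]
```

The top view shows all four biscuits flat inside their own nests, each within about 2–3 mm of centre. Handing in.

```bash
python3 -c "
from cell import r
print(r.sign_off())"
```

```text
the job is handed in; nothing more can be done
None
```

I packed all four piped biscuits flat in their own nests, left the two plain ones untouched on the tray, and handed the job in at about 38 s; the sign-off returned no verdict.

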